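# Shoot the barrel bolt of a hatch on the repair bench

### The arm

A 7-joint arm with a two-finger parallel gripper is mounted at the origin on the work surface. World frame = base frame: x ahead of the robot, y to its left, z up, the work surface at z = 0. Lengths are in m, angles in rad, forces in N, time in s.
With the tool pointing down it reaches from about 0.425 to 0.875 m from the base axis. Payload 4.7 kg.
Tool frame: the origin (TCP) lies at the very end of the fingers, on their centre line; the grasp point (between the pads) lies 19 mm behind it; z points along the fingers, y is the direction in which the jaws open and shut (so a half turn about z gives the same grasp; the last joint's range is limited). The gripper opens to 87 mm and grips with 3 to 60 N. Pads are 19 mm wide; open, the fingers measure 117 mm over their backs; the gripper's body (75 mm by 190 mm) begins 51 mm behind the grasp point.
Start: joints at [1.321, 0.321, -0.07, 1.45, 0.023, 1.371, -0.057], TCP at [0.169, -0.628, 0.223] pointing down, gripper open.
Joint ranges: [-2.86, 2.86], [-0.3, 2.09], [-1.38, 1.24], [0.06, 2.45], [-1.56, 4.7], [0.09, 2.05], [-2.69, 2.69]. Speed limits (rad/s): [2.57, 2.57, 3.14, 3.14, 3.14, 3.14, 3.14].

### API

Orientations are given as a rotation vector (axis times angle).
In Python, from bench import get_state, get_image, close_job gives the robot as it stands.
- The arm moves only by the tool send_rows, never from a script. Its argument "steps" is a list of rows, each an object with "claw": the finger opening in m, from 0 to 0.087; "offset": the shift along the tool's x, y, z in m, a list of three; "turn": the turn about the tool's z in rad. In form: [{"claw": claw, "offset": [tx, ty, tz], "turn": turn}, ...]. A call has 1 to 12 rows; each row is the pose to reach, as a shift and turn from the pose measured when the call began, along the tool's axes at that moment; what a row does not reach only later rows make up. A row lasts 1/8 s, in which the tool goes at most 62.5 mm and 10.7 degrees, less where a joint would pass 70% of its speed; a pose out of reach is approached as far as the arm can. A call with a gripper value outside its range is refused whole. The fingers move at their own pace and stop on an object; "squeeze" is the grip in N (left out, the last holds). Time passes only in rows, so rows that repeat a pose let the fingers close. It gives the time, the measured TCP pose, the force and the opening at its end, in the units of the state.
- get_state(): the state, without advancing time (a new reading comes with each control period).
- get_image(name): name is "scene" or "top"; returns a dict with "pixels" (420x560x3 uint8, blue, green, red), "fx", "fy", "cx", "cy" (pixels), "R" (3x3) and "t" (3): a world point X has camera coordinates R X + t. Camera axes: x right, y down, z forward; pixel columns grow to the right and rows downward; lengths in m; the calibration is good to about 2 mm. A picture is of the moment at which its call begins. There is no depth.
- close_job(): hands the job in, once; it reports no verdict.
The state is a dict: "time": time; "joint_positions": joint angles; "qd": joint speeds; "joint_torque": joint torques, N m; "position": TCP position; "tool_rot": TCP orientation; "ft_force": force on the tool from outside, world axes, zero at the start; "torque": the same for the moment, N m; "grip_width": opening from 0.0 (shut) to 1.0 (fully open).
Only numpy, scipy, OpenCV 4.12 (cv2) and the standard library are available. Lean on these libraries where they do the work, as an engineer would, in place of code of your own. Each camera call takes 0.05 s, during which the arm holds its last target. There are 200 camera calls.

### The job

Bolt the two hatch leaves together: lift the handle of the barrel bolt out of its notch, slide the bolt into the keeper on the narrow leaf, feel for the other notch and press the handle fully down into it, then let go. Work gently: never let anything bear on the notched guide plate with more than 20 N, and leave the putty knife and the tape roll where they lie.

Things in the scene. Friction and masses are not known exactly. Their poses are not given: they have to be found in the camera images.
- hatch: Two white glazed hatch leaves fixed flat on the bench, a wide and a narrow one side by side, 34 mm thick. Frame: x away from the bolt's handle, y the way the bolt is shot (wide to narrow leaf), z up. Origin on the bench below the bolt's axis, level with the middle of the near notch. Leaves span x -85 to 175, y -150 to 255 mm. The bolt's axis runs along y at x = 0, 58 mm above the bench.
- guide: Steel ironwork fixed on the hatch, same origin and axes: saddles round the rod (30 mm wide, top z 71 mm, at y -30 and 70 mm) and, beside the rod, an upright notched comb plate 8 mm thick (x -30 to -22, y -14 to 106 mm) that the handle's stalk crosses. It may bear at most 20 N: a push on the knob square to the handle bears on its edge with 2.1 times the push, less 2 N for the stiff hinge.
- near_notch (a point): Middle of the mouth of the near notch of the comb plate, where the handle starts, at y = 0. The plate's edge is level, 72 mm above the bench; the 2 notches are 11 mm wide, 18 mm deep. Behind this notch (y -14 to -5.5 mm) the plate is 88 mm high. The far notch is adjustable: its middle is anywhere from 38 to 62 mm along +y, not measured: see or feel for it. The edge goes on level past it.
- keeper (a point): Middle, on the bolt's axis, of the keeper: the steel saddle on the narrow leaf, 22 mm long, top 71 mm above the bench, at y = 140 mm of the hatch, into which the rod is shot.
- bolt (a joint): How far the rod has been shot along the hatch's +y, m: 0 with the handle in the middle of the near notch (play 1.5 mm each way), travel ends at 0.076. Dark steel rod, 16 mm diameter, 138 mm long; the tip starts at y = 98 mm. It slides with about 3.5 N and stays where it is left.
- handle (a joint): Handle angle about the bolt's axis, rad: 0 is fully down in a notch, pointing to the hatch's -x, sloping 0.2 rad up; it grows as the handle is lifted, to 1.6. On the plate's level edge it reads 0.52, pressed hard 0.43 (the edge gives); clear above 0.57. Stiff: about 2 N at the knob turns it (4 to 5 N felt when pinched) and it stays where left: it must be pushed into a notch; feel with 7 to 9 N.
- knob (a point): Centre of the dark steel knob, a flat-ended cylinder 22 mm in diameter and 20 mm long along the hatch y, 62 mm from the bolt's axis, at the end of the handle's round 8 mm stalk. Fully down it is 61 mm to the -x side of the axis and 70 mm above the bench. Nothing stands within 35 mm of it in y.
- putty_knife: Bystander: putty knife 170 mm long, lying loose along the far rail of the leaves (x about 150 mm); origin on its underside.
- tape_roll: Bystander: roll of paper tape, 72 mm diameter, 18 mm high, lying loose on the narrow leaf's near rail; origin in the middle of its underside.

How it is judged:
On the way, in this order (a step that is already met when the one before it is completed fails the run):
1. the handle is lifted clear of the near notch, the bolt not yet slid (value of joint handle above 0.5 rad and value of joint bolt below 0.02 m), for 0.05 s.
2. the bolt is slid across with the handle up (value of joint handle above 0.4 rad and value of joint bolt above 0.028 m), for 0.05 s.
At the end, for the whole second after the job is handed in: The bolt is shot (more than 34 mm along) into the keeper and its handle is down in the far notch, within 0.12 rad of fully down, at rest (value of joint bolt above 0.034 m and value of joint handle below 0.12 rad and velocity of joint bolt below 0.005 m/s and velocity of joint handle below 0.05 rad/s); the robot touches nothing.
It fails at once if something bears on the notched guide plate with more than 20 N (contact force between guide and anything else above 20 N).
It fails at once if the putty knife is moved by more than 30 mm (distance of putty_knife from where it was at the start of the episode above 0.03 m).
It fails at once if the tape roll is moved by more than 30 mm (distance of tape_roll from where it was at the start of the episode above 0.03 m).
It also fails if it takes over 72 s, if anything falls off the work surface, if the arm or the gripper's body presses on something with over 40 N, if the wrist force passes 120 N, or if a joint passes its speed limit or range.

## Working session

There is one attempt and no reset: what is moved stays moved. The work goes in short steps, Python scripts to look and compute and a tool call to move; the robot and the scene stay as the last step left them, time stands still between calls to the robot, and variables do not carry over. Pictures are saved under pics/ and viewed, about 8 in all and at most 12, crops included, and the job is handed in when it is done.

Besides the shell and the picture viewer there is one more tool, called after ">>>" as a command line: name --argument value ..., lists and objects as JSON in quotes. send_rows: Moves the arm, as the interface text tells. Its arguments: {"type":"object","properties":{"steps":{"type":"array","items":{"type":"object","properties":{"claw":{"type":"number"},"offset":{"type":"array","items":{"type":"number"}},"turn":{"type":"number"}}}},"squeeze":{"type":"number"}},"required":["steps"]}

```bash
mkdir -p pics
python3 - <<'E'
from bench import *
import cv2,numpy as np
for n in("scene","top"):
    d=get_image(n);cv2.imwrite(f"pics/{n}0.png",d["pixels"]);print(n,d["fx"],d["fy"],d["cx"],d["cy"],np.round(d["R"],4).tolist(),np.round(d["t"],4).tolist())
s=get_state();print(s)
E
```

```text
scene 498.3648468495808 498.3648468495808 278.9064363849979 209.02337975593187 [[0.8247, 0.5655, -0.0065], [0.3684, -0.5459, -0.7525], [-0.4291, 0.6182, -0.6585]] [-0.5562, -0.1522, 1.1297]
top 521.6746375595895 521.6746375595895 289.851918686131 206.7971524419548 [[-0.0128, -0.9998, 0.0167], [-0.9983, 0.0118, -0.0575], [0.0573, -0.0174, -0.9982]] [0.0603, 0.5993, 1.0216]
{'time': 0.1, 'joint_positions': array([ 1.32112049,  0.32174388, -0.07009995,  1.45153842,  0.02256895,
        1.37079304, -0.05687386]), 'qd': array([ 8.17987336e-04, -2.70456719e-03,  5.92055036e-04, -3.28439125e-03,
       -1.60960643e-03, -3.75785778e-04,  8.79993899e-05]), 'joint_torque': array([-8.09826579e-04, -4.92571199e+01, -4.05682744e-01, -3.13401175e+01,
       -6.42431667e-02,  3.95095150e-02,  8.78225228e-05]), 'position': array([ 0.16931924, -0.62705443,  0.22158155]), 'tool_rot': array([-3.11263804e+00, -4.13014355e-01,  4.38779336e-04]), 'ft_force': array([ 0.30016473, -0.23250384, -0.15287743]), 'torque': array([ 0.04647662, -0.00408573, -0.04849907]), 'grip_width': 1.0045160930953885}
```

View pics/scene0.png

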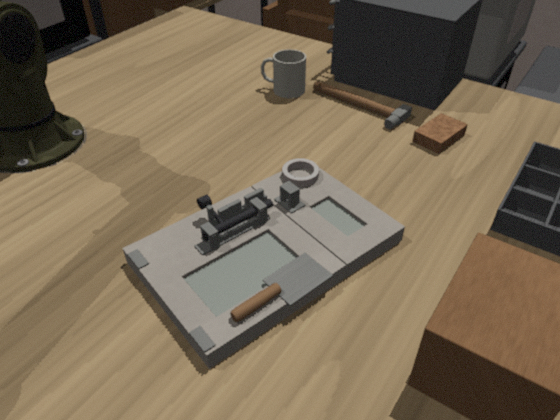

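View pics/top0.png

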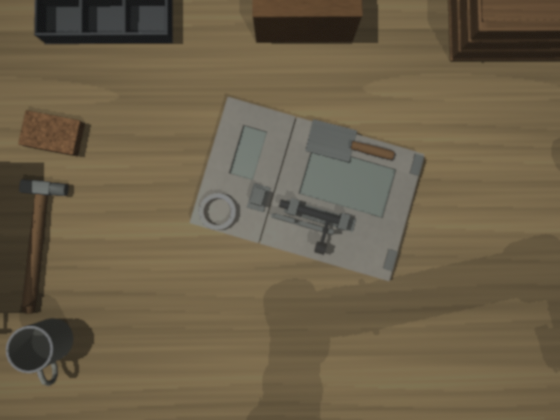

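The scene view shows the hatch, with the knob at about (204,201), the comb behind it and the keeper at (290,195). In the top view the leaf corners are near (228,96), (425,157), (391,279) and (190,222), with the knob at (321,247).

```bash
cat > h.py <<'E'
from bench import *
import cv2,numpy as np
def ray(d,uv,z):
    R=np.array(d["R"]);t=np.array(d["t"]);c=-R.T@t
    v=R.T@np.array([(uv[0]-d["cx"])/d["fx"],(uv[1]-d["cy"])/d["fy"],1]);return c+v*(z-c[2])/v[2]
def proj(d,X):
    p=np.array(d["R"])@X+np.array(d["t"]);return np.array([d["fx"]*p[0]/p[2]+d["cx"],d["fy"]*p[1]/p[2]+d["cy"]])
E
python3 - <<'E'
from h import *
d=get_image("top");im=d["pixels"]
px=np.float32([(391,279),(190,222),(228,96),(425,157)])
hsv=cv2.cvtColor(im,cv2.COLOR_BGR2HSV)
m=np.uint8((hsv[...,1]<70)*255);roi=np.zeros_like(m);cv2.fillConvexPoly(roi,np.int32(px+(px-px.mean(0))*0.06),255);m&=roi
m=cv2.morphologyEx(m,cv2.MORPH_CLOSE,np.ones((9,9)))
cs,_=cv2.findContours(m,cv2.RETR_EXTERNAL,cv2.CHAIN_APPROX_NONE);c=max(cs,key=cv2.contourArea)
W=np.float32([ray(d,p,.034)[:2] for p in c[:,0]])
r=cv2.minAreaRect(W);print("rect",r)
P=np.array([ray(d,p,.034)[:2] for p in px])
H=np.array([(-.085,-.15),(-.085,.255),(.175,.255),(.175,-.15)])
B=cv2.boxPoints(r);B=np.array([B[np.argmin(np.linalg.norm(B-p,axis=1))] for p in P]);
print(np.round(P,4).tolist(),np.round(B,4).tolist())
for Q in(P,B):
    a=Q-Q.mean(0);h=H-H.mean(0)
    th=np.arctan2((h[:,0]*a[:,1]-h[:,1]*a[:,0]).sum(),(h*a).sum())
    Rm=np.array([[np.cos(th),-np.sin(th)],[np.sin(th),np.cos(th)]]);o=Q.mean(0)-Rm@H.mean(0)
    print("yaw",th,"o",o,"res mm",np.round((H@Rm.T+o-Q)*1e3,1).tolist())
np.savez("pose.npz",o=o,R=Rm)
w=lambda x,y,z:np.r_[Rm@[x,y]+o,z]
pts=dict(knob=(-.061,0,.070),n=(-.026,0,.072),kp=(0,.14,.071),s1=(0,-.03,.071),s2=(0,.07,.071),c1=(-.026,.106,.072),c0=(-.026,-.014,.088))
for n in("top","scene"):
    d=get_image(n);u,v=proj(d,w(-.02,.05,.07)).astype(int);x0,y0=u-66,v-50
    q=cv2.resize(d["pixels"][y0:y0+100,x0:x0+132],None,fx=6,fy=6,interpolation=cv2.INTER_CUBIC)
    for p in pts.values():
        a=(proj(d,w(*p))-[x0,y0]+.5)*6;cv2.circle(q,tuple(int(i) for i in a),3,(0,0,255),-1)
    cv2.imwrite(f"pics/{n}1.png",q)
    print(n,x0,y0)
print({k:np.round(w(*p),4).tolist() for k,p in pts.items()})
E
python3 -c "
import cv2,numpy as np
a=cv2.imread('pics/top1.png');b=cv2.imread('pics/scene1.png');cv2.imwrite('pics/both1.png',cv2.resize(np.vstack([a,b])[:, :],(396*1,600)) if 0 else np.vstack([a[150:450],b[150:450]]))"
```

```text
rect ((0.6379997730255127, 0.016766518354415894), (0.41069403290748596, 0.26798322796821594), 73.03622436523438)
[[0.4558, -0.142], [0.5717, 0.2481], [0.8199, 0.1728], [0.6944, -0.2152]] [[0.4499000012874603, -0.14059999585151672], [0.5698000192642212, 0.2522999942302704], [0.8260999917984009, 0.17409999668598175], [0.7062000036239624, -0.21870000660419464]]
yaw -0.29938627968450804 o [ 0.57697309 -0.02095513] res mm [[-4.3, 2.8], [-0.7, -0.4], [-0.5, -1.7], [5.5, -0.7]]
yaw -0.29607380488832874 o [ 0.57963998 -0.02031966] res mm [[4.6, 1.6], [3.0, -3.9], [-4.6, -1.6], [-3.0, 3.9]]
top 234 168
scene 175 152
{'knob': [0.5213, -0.0025, 0.07], 'n': [0.5548, -0.0127, 0.072], 'kp': [0.6205, 0.1136, 0.071], 's1': [0.5709, -0.049, 0.071], 's2': [0.6001, 0.0466, 0.071], 'c1': [0.5857, 0.0887, 0.072], 'c0': [0.5507, -0.0261, 0.088]}
```

View pics/both1.png

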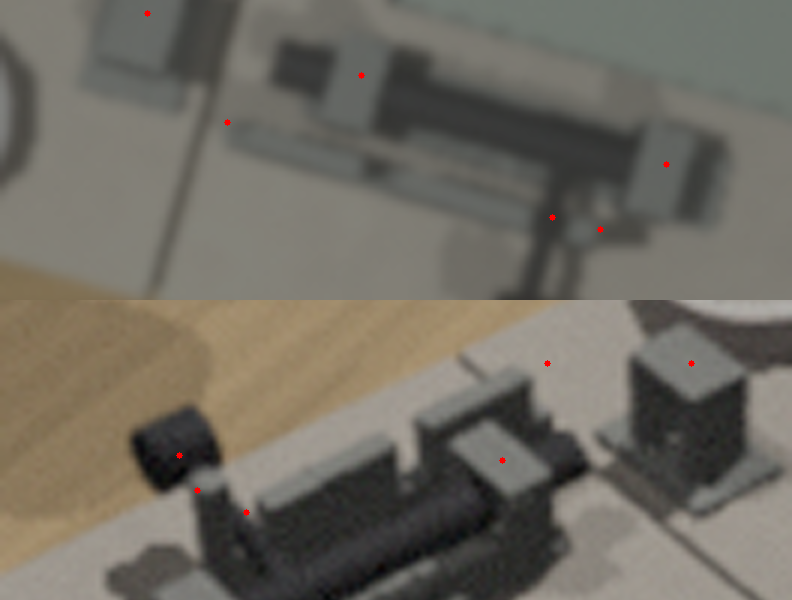

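Calibrated overlay: dots land within 1–3 px on saddles and comb. The far notch is visible, at about (377,170) in the top crop and (405,430) in the scene crop. I'll refine the pose from the ironwork and locate the far notch.

Run:
```python
from h import *
from scipy.optimize import least_squares
T,S=get_image("top"),get_image("scene")
t=lambda u,v:np.array([u/6-.5+234,(v+150)/6-.5+168]); s=lambda u,v:np.array([u/6-.5+175,(v-150)/6-.5+152])
obs=[(T,t(663,168),(0,-.03,.071)),(T,t(358,83),(0,.07,.071)),(T,t(143,33),(0,.14,.071)),(T,t(228,131),(-.026,.106,.072)),
(S,s(502,461),(0,.07,.071)),(S,s(691,364),(0,.14,.071)),(S,s(522,374),(-.026,.106,.072)),(S,s(262,497),(-.026,.0055,.072)),(S,s(208,473),(-.026,-.00975,.088))]
def w(p,X):
    c,q=np.cos(p[2]),np.sin(p[2]);return np.array([p[0]+c*X[0]-q*X[1],p[1]+q*X[0]+c*X[1],X[2]])
f=lambda p:np.concatenate([proj(d,w(p,X))-u for d,u,X in obs])
r=least_squares(f,[.578,-.02,-.297],loss="soft_l1");p=r.x;print(p);print(np.round(f(p).reshape(-1,2),1).tolist())
np.save("p.npy",p)
for n,d,u in(("top",T,t(377,170)),("scene L",S,s(397,440)),("scene R",S,s(418,425))):
    X=ray(d,u,.072)[:2]-p[:2];c,q=np.cos(p[2]),np.sin(p[2]);print(n,np.round([c*X[0]+q*X[1],-q*X[0]+c*X[1]],4))
for X in((-.061,0,.07),(-.045,0,.1),(-.045,.05,.1)):print(X,w(p,X))
```

```text
[ 0.5779753  -0.01953784 -0.28858495]
[[0.2, 0.2], [0.0, -0.1], [0.2, -1.9], [-0.5, -0.1], [-0.6, -0.9], [-0.8, -0.9], [3.3, -2.5], [-0.5, 0.7], [-0.0, 1.3]]
top [-0.0249  0.0568]
scene L [-0.0231  0.051 ]
scene R [-0.0247  0.0596]
(-0.061, 0, 0.07) [ 0.51949779 -0.00217748  0.07      ]
(-0.045, 0, 0.1) [ 0.53483616 -0.00673102  0.1       ]
(-0.045, 0.05, 0.1) [0.54906595 0.04120136 0.1       ]
```

```bash
cat >> h.py <<'E'
from scipy.spatial.transform import Rotation as Ro
def w(X):
    p=np.load("p.npy");c,q=np.cos(p[2]),np.sin(p[2]);return np.array([p[0]+c*X[0]-q*X[1],p[1]+q*X[0]+c*X[1],X[2]])
def hatch(P):
    p=np.load("p.npy");c,q=np.cos(p[2]),np.sin(p[2]);d=P[:2]-p[:2];return np.array([c*d[0]+q*d[1],-q*d[0]+c*d[1],P[2]])
def rep(goal=None):
    s=get_state();R=Ro.from_rotvec(s["tool_rot"]).as_matrix();p=np.load("p.npy");H=Ro.from_euler("z",p[2]).as_matrix()
    print("t",s["time"],"hatch TCP mm",np.round(hatch(s["position"])*1e3,1),"F hatch",np.round(H.T@s["ft_force"],1),"grip mm",round(s["grip_width"]*87,1))
    print("tool axes in hatch (cols)",np.round(H.T@R,3).tolist())
    yh=R.T@H[:,1];a=np.arctan2(-yh[0],yh[1]);a=(a+np.pi/2)%np.pi-np.pi/2
    print("turn to align",a,"joint7",s["joint_positions"][6])
    if goal is not None:print("offset",np.round(R.T@(w(goal)-s["position"]),4))
E
python3 -c "
from h import *
rep((-.063,0,.165))"
```

```text
t 0.35 hatch TCP mm [-218.6 -699.   222.3] F hatch [ 0.2  0.7 -0.5] grip mm 87.2
tool axes in hatch (cols) [[0.851, 0.525, -0.0], [0.525, -0.851, 0.0], [-0.0, -0.0, -1.0]]
turn to align 0.5524817279273488 joint7 -0.05684870774085273
offset [ 0.4993 -0.5133  0.0575]
```

>>> send_rows --steps '[{"claw":0.045,"offset":[0.02,-0.02,0],"turn":0.05},{"claw":0.045,"offset":[0.06,-0.062,0],"turn":0.12},{"claw":0.045,"offset":[0.1,-0.103,0],"turn":0.2},{"claw":0.045,"offset":[0.14,-0.144,0],"turn":0.28},{"claw":0.045,"offset":[0.18,-0.185,0],"turn":0.36},{"claw":0.045,"offset":[0.22,-0.226,0],"turn":0.44},{"claw":0.045,"offset":[0.26,-0.267,0],"turn":0.5},{"claw":0.045,"offset":[0.3,-0.308,0],"turn":0.55},{"claw":0.045,"offset":[0.34,-0.35,0],"turn":0.552},{"claw":0.045,"offset":[0.38,-0.391,0],"turn":0.552},{"claw":0.045,"offset":[0.42,-0.432,0],"turn":0.552},{"claw":0.045,"offset":[0.45,-0.463,0],"turn":0.552}]'

```text
time: 1.85
position: [0.484, -0.0605, 0.2229]
tool_rot: [-3.109, 0.448, -0.001]
ft_force: [0.8, -0.9, -0.3]
grip_width: 0.519
```

```bash
python3 -c "
from h import *
rep((-.063,0,.165))"
```

```text
t 1.85 hatch TCP mm [-78.4 -66.  222.9] F hatch [ 1.  -0.7 -0.3] grip mm 45.2
tool axes in hatch (cols) [[1.0, 0.002, 0.001], [0.002, -1.0, 0.0], [0.001, -0.0, -1.0]]
turn to align 0.0024643972242777146 joint7 -1.7786228340259267
offset [ 0.0155 -0.0659  0.0579]
```

>>> send_rows --steps '[{"claw":0.045,"offset":[0.005,-0.022,0.02],"turn":0},{"claw":0.045,"offset":[0.01,-0.044,0.04],"turn":0},{"claw":0.045,"offset":[0.015,-0.066,0.058],"turn":0},{"claw":0.045,"offset":[0.0155,-0.066,0.058],"turn":0},{"claw":0.045,"offset":[0.0155,-0.066,0.058],"turn":0}]'

```text
time: 2.48
position: [0.5177, -0.0024, 0.1654]
tool_rot: [3.109, -0.449, 0.002]
ft_force: [-0.4, 1.0, -0.1]
grip_width: 0.518
```

```bash
python3 -c "
from h import *
rep((-.063,0,.055))
q=[]
for n in('scene','top'):
    d=get_image(n);u,v=proj(d,w((-.05,0,.09))).astype(int);x0,y0=u-50,v-50
    print(n,x0,y0)
    c=cv2.resize(d['pixels'][y0:y0+100,x0:x0+66],None,fx=6,fy=6,interpolation=cv2.INTER_CUBIC)
    for X in((-.061,-.01,.07),(-.061,.01,.07)):
        a=(proj(d,w(X))-[x0,y0]+.5)*6;cv2.circle(c,tuple(int(i) for i in a),3,(0,0,255),-1)
    P=get_state()['position'];a=(proj(d,P)-[x0,y0]+.5)*6;cv2.circle(c,tuple(int(i) for i in a),3,(0,255,0),-1)
    q.append(c)
cv2.imwrite('pics/a2.png',np.hstack(q))"
```

```text
t 2.475 hatch TCP mm [-62.7  -0.7 165.4] F hatch [-0.6  0.8 -0.1] grip mm 45.1
tool axes in hatch (cols) [[1.0, 0.002, 0.001], [0.002, -1.0, -0.0], [0.001, 0.0, -1.0]]
turn to align 0.0018482136827890905 joint7 -1.9736881059575142
offset [-0.0004 -0.0007  0.1104]
scene 156 146
top 272 192
```

View pics/a2.png

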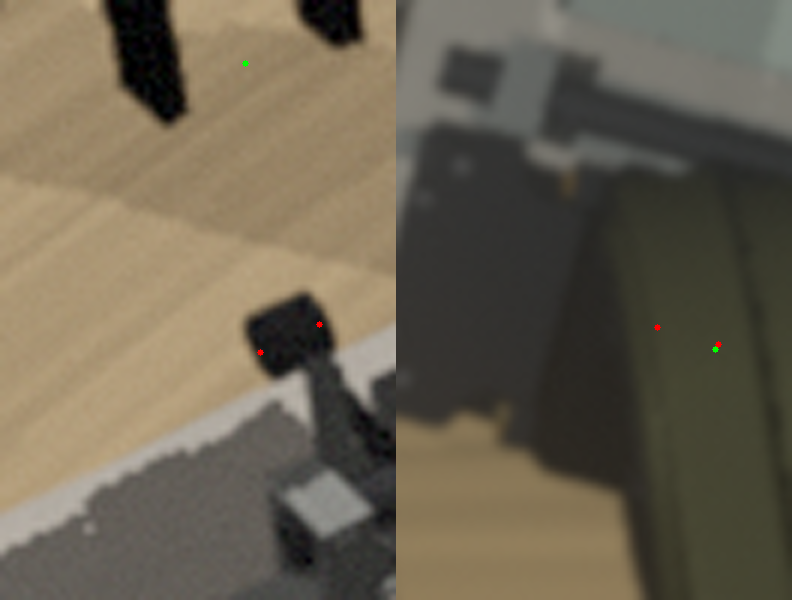

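>>> send_rows --steps '[{"claw":0.04,"offset":[0,-0.0007,0.03],"turn":0},{"claw":0.04,"offset":[0,-0.0007,0.06],"turn":0},{"claw":0.04,"offset":[0,-0.0007,0.085],"turn":0},{"claw":0.04,"offset":[0,-0.0007,0.1],"turn":0},{"claw":0.04,"offset":[0,-0.0007,0.11],"turn":0},{"claw":0.036,"offset":[0,-0.0007,0.11],"turn":0}]' --squeeze 4

```text
time: 3.32
position: [0.5182, -0.0024, 0.0557]
tool_rot: [3.109, -0.451, 0.003]
ft_force: [-0.2, 1.1, -0.8]
grip_width: 0.431
```

```bash
python3 -c "
from h import *
rep((-.063,0,.055))"
```

```text
t 3.325 hatch TCP mm [-62.2  -0.6  55.7] F hatch [-0.5  1.  -0.8] grip mm 37.5
tool axes in hatch (cols) [[1.0, 0.0, 0.002], [0.0, -1.0, -0.0], [0.002, 0.0, -1.0]]
turn to align 0.0004913945490740979 joint7 -2.0640098026737226
offset [-0.0008 -0.0006  0.0007]
```

>>> send_rows --steps '[{"claw":0.03,"offset":[0,-0.0006,0],"turn":0},{"claw":0.025,"offset":[0,-0.0006,0],"turn":0},{"claw":0.022,"offset":[0,-0.0006,0],"turn":0},{"claw":0.019,"offset":[0,-0.0006,0],"turn":0},{"claw":0.016,"offset":[0,-0.0006,0],"turn":0},{"claw":0.016,"offset":[0,-0.0006,0],"turn":0}]' --squeeze 4

```text
time: 4.08
position: [0.5187, -0.0012, 0.0559]
tool_rot: [-3.109, 0.45, -0.004]
ft_force: [1.4, 2.4, 1.4]
grip_width: 0.235
```

```bash
python3 -c "
from h import *
rep((-.063,0,.055))"
```

```text
t 4.075 hatch TCP mm [-62.    0.7  55.9] F hatch [0.7 2.7 1.4] grip mm 20.5
tool axes in hatch (cols) [[1.0, 0.001, 0.002], [0.001, -1.0, 0.001], [0.002, -0.001, -1.0]]
turn to align 0.0007892810271634687 joint7 -2.065454668429002
offset [-0.001   0.0007  0.0009]
```

>>> send_rows --steps '[{"claw":0.012,"offset":[0,0.0005,0],"turn":0},{"claw":0.012,"offset":[0,0.0005,0],"turn":0},{"claw":0.012,"offset":[0.0008,0.0005,-0.003],"turn":0},{"claw":0.012,"offset":[0.0016,0.0005,-0.006],"turn":0},{"claw":0.012,"offset":[0.0026,0.0005,-0.009],"turn":0},{"claw":0.012,"offset":[0.0037,0.0005,-0.0118],"turn":0}]' --squeeze 15

```text
time: 4.82
position: [0.5215, -0.0026, 0.0676]
tool_rot: [-3.109, 0.45, -0.002]
ft_force: [1.2, 3.8, -4.5]
grip_width: 0.228
```

```bash
python3 -c "
from h import *
rep()"
```

```text
t 4.825 hatch TCP mm [-58.9   0.2  67.6] F hatch [ 0.1  4.  -4.5] grip mm 19.8
tool axes in hatch (cols) [[1.0, 0.001, 0.001], [0.001, -1.0, 0.0], [0.001, -0.0, -1.0]]
turn to align 0.0008691225303949501 joint7 -2.05424613908957
```

>>> send_rows --steps '[{"claw":0.012,"offset":[0.0013,-0.0007,-0.0028],"turn":0},{"claw":0.012,"offset":[0.0027,-0.0007,-0.0056],"turn":0},{"claw":0.012,"offset":[0.0042,-0.0007,-0.0083],"turn":0},{"claw":0.012,"offset":[0.0059,-0.0007,-0.0109],"turn":0},{"claw":0.012,"offset":[0.0077,-0.0007,-0.0134],"turn":0},{"claw":0.012,"offset":[0.0097,-0.0007,-0.0158],"turn":0},{"claw":0.012,"offset":[0.0118,-0.0007,-0.0182],"turn":0},{"claw":0.012,"offset":[0.0139,-0.0007,-0.0204],"turn":0},{"claw":0.012,"offset":[0.0162,-0.0007,-0.0225],"turn":0},{"claw":0.012,"offset":[0.0175,-0.0007,-0.0235],"turn":0},{"claw":0.012,"offset":[0.0175,-0.0007,-0.0235],"turn":0}]'

```text
time: 6.2
position: [0.5382, -0.0075, 0.0914]
tool_rot: [3.108, -0.451, 0.001]
ft_force: [-5.8, -0.3, -0.2]
grip_width: 0.231
```

```bash
python3 -c "
from h import *
rep()"
```

```text
t 6.2 hatch TCP mm [-41.5   0.3  91.4] F hatch [-5.4 -1.9 -0.2] grip mm 20.1
tool axes in hatch (cols) [[1.0, 0.0, 0.0], [0.0, -1.0, -0.001], [0.0, 0.001, -1.0]]
turn to align 0.0003963055034947871 joint7 -2.042150059654875
```

>>> send_rows --steps '[{"claw":0.012,"offset":[0,-0.003,0],"turn":0},{"claw":0.012,"offset":[0,-0.008,0],"turn":0},{"claw":0.012,"offset":[0,-0.013,0],"turn":0},{"claw":0.012,"offset":[0,-0.018,0],"turn":0},{"claw":0.012,"offset":[0,-0.023,0],"turn":0},{"claw":0.012,"offset":[0,-0.028,0],"turn":0},{"claw":0.012,"offset":[0,-0.033,0],"turn":0},{"claw":0.012,"offset":[0,-0.038,0],"turn":0},{"claw":0.012,"offset":[0,-0.043,0],"turn":0},{"claw":0.012,"offset":[0,-0.047,0],"turn":0},{"claw":0.012,"offset":[0,-0.05,0],"turn":0},{"claw":0.012,"offset":[0,-0.05,0],"turn":0}]'

```text
time: 7.7
position: [0.5528, 0.0404, 0.0915]
tool_rot: [3.108, -0.451, 0.002]
ft_force: [-2.8, -1.2, -3.1]
grip_width: 0.227
```

```bash
python3 -c "
from h import *
rep()
q=[]
for n in('scene','top'):
    d=get_image(n);u,v=proj(d,w((-.03,.05,.08))).astype(int);x0,y0=u-33,v-50
    print(n,x0,y0)
    c=cv2.resize(d['pixels'][y0:y0+100,x0:x0+66],None,fx=6,fy=6,interpolation=cv2.INTER_CUBIC)
    q.append(c)
cv2.imwrite('pics/a3.png',np.hstack(q))"
```

```text
t 7.7 hatch TCP mm [-41.2  50.3  91.5] F hatch [-2.4 -1.9 -3.1] grip mm 19.7
tool axes in hatch (cols) [[1.0, 0.0, 0.001], [0.0, -1.0, -0.001], [0.001, 0.001, -1.0]]
turn to align 0.0004363173404877685 joint7 -2.1501401713875072
scene 204 144
top 266 174
```

View pics/a3.png

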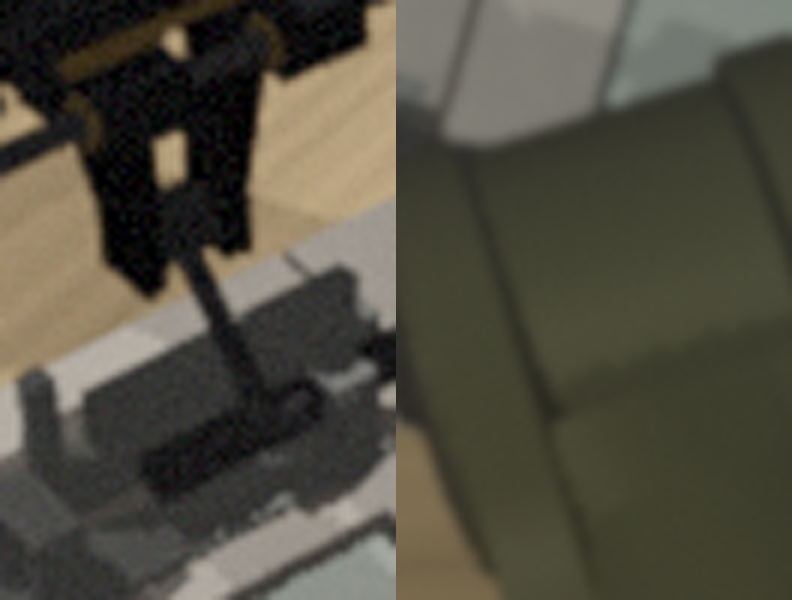

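The scene crop shows the handle held up between the fingers with the rod shot about 50 mm, and the stalk crossing above the comb near (225,310). Now lower towards the edge and feel.

>>> send_rows --steps '[{"claw":0.012,"offset":[-0.002,-0.0007,0.0017],"turn":0},{"claw":0.012,"offset":[-0.0035,-0.0007,0.0033],"turn":0},{"claw":0.012,"offset":[-0.005,-0.0007,0.0048],"turn":0},{"claw":0.012,"offset":[-0.006,-0.0007,0.006],"turn":0},{"claw":0.012,"offset":[-0.006,-0.0007,0.006],"turn":0}]'

```text
time: 8.43
position: [0.5498, 0.0426, 0.0875]
tool_rot: [3.109, -0.451, 0.011]
ft_force: [-1.7, -3.3, 6.0]
grip_width: 0.226
```

```bash
python3 -c "
from h import *
rep()"
```

```text
t 8.425 hatch TCP mm [-44.7  51.6  87.5] F hatch [-0.7 -3.6  6. ] grip mm 19.7
tool axes in hatch (cols) [[1.0, 0.0, 0.007], [0.0, -1.0, 0.001], [0.007, -0.001, -1.0]]
turn to align 0.00013412544172153318 joint7 -2.1556904522079305
```

>>> send_rows --steps '[{"claw":0.012,"offset":[-0.0028,-0.0005,0.0026],"turn":0},{"claw":0.012,"offset":[-0.0031,-0.0005,0.0029],"turn":0}]'

```text
time: 8.68
position: [0.5497, 0.0439, 0.0869]
tool_rot: [-3.109, 0.451, -0.021]
ft_force: [-1.7, -1.7, 6.5]
grip_width: 0.227
```

```bash
python3 -c "
from h import *
rep()"
```

```text
t 8.675 hatch TCP mm [-45.2  52.7  86.9] F hatch [-1.2 -2.2  6.5] grip mm 19.7
tool axes in hatch (cols) [[1.0, 0.0, 0.013], [0.0, -1.0, 0.002], [0.013, -0.002, -1.0]]
turn to align 0.0001449857412554323 joint7 -2.158781272921428
```

>>> send_rows --steps '[{"claw":0.012,"offset":[-0.004,-0.0003,0.003],"turn":0},{"claw":0.012,"offset":[-0.0048,-0.0003,0.0036],"turn":0},{"claw":0.012,"offset":[-0.0048,-0.0003,0.0036],"turn":0}]'

```text
time: 9.05
position: [0.5476, 0.0454, 0.0844]
tool_rot: [-3.108, 0.452, -0.029]
ft_force: [4.0, -2.0, 0.2]
grip_width: 0.226
```

```bash
python3 -c "
from h import *
rep()"
```

```text
t 9.05 hatch TCP mm [-47.5  53.6  84.4] F hatch [ 4.4 -0.8  0.2] grip mm 19.7
tool axes in hatch (cols) [[1.0, -0.0, 0.018], [-0.0, -1.0, 0.004], [0.018, -0.004, -1.0]]
turn to align -0.0001536828602510809 joint7 -2.1618226305781656
```

>>> send_rows --steps '[{"claw":0.012,"offset":[-0.0015,0,0.0015],"turn":0},{"claw":0.012,"offset":[-0.0025,0,0.0025],"turn":0},{"claw":0.012,"offset":[-0.003,0,0.003],"turn":0}]'

```text
time: 9.43
position: [0.5454, 0.0461, 0.0814]
tool_rot: [-3.108, 0.452, -0.031]
ft_force: [3.9, -3.5, 3.5]
grip_width: 0.227
```

```bash
python3 -c "
from h import *
rep()"
```

```text
t 9.425 hatch TCP mm [-49.9  53.7  81.4] F hatch [ 4.7 -2.2  3.5] grip mm 19.8
tool axes in hatch (cols) [[1.0, -0.0, 0.019], [-0.0, -1.0, 0.004], [0.019, -0.004, -1.0]]
turn to align -0.00017092738587276557 joint7 -2.164117445489482
```

>>> send_rows --steps '[{"claw":0.012,"offset":[-0.0012,-0.0005,0.0012],"turn":0},{"claw":0.012,"offset":[-0.0018,-0.001,0.002],"turn":0},{"claw":0.012,"offset":[-0.0018,-0.0015,0.002],"turn":0}]'

```text
time: 9.8
position: [0.5442, 0.048, 0.0792]
tool_rot: [-3.108, 0.452, -0.031]
ft_force: [3.8, -3.2, 2.1]
grip_width: 0.233
```

```bash
python3 -c "
from h import *
rep()"
```

```text
t 9.8 hatch TCP mm [-51.6  55.1  79.2] F hatch [ 4.6 -2.   2.1] grip mm 20.3
tool axes in hatch (cols) [[1.0, -0.0, 0.02], [-0.0, -1.0, 0.004], [0.02, -0.004, -1.0]]
turn to align -0.0001788240373254979 joint7 -2.169136628319324
```

>>> send_rows --steps '[{"claw":0.012,"offset":[-0.001,-0.0002,0.0015],"turn":0},{"claw":0.012,"offset":[-0.002,-0.0002,0.003],"turn":0},{"claw":0.012,"offset":[-0.0025,-0.0002,0.004],"turn":0}]'

```text
time: 10.18
position: [0.5416, 0.0492, 0.075]
tool_rot: [-3.108, 0.451, -0.03]
ft_force: [1.8, -1.4, 2.6]
grip_width: 0.231
```

```bash
python3 -c "
from h import *
rep()"
```

```text
t 10.175 hatch TCP mm [-54.4  55.6  75. ] F hatch [ 2.1 -0.9  2.6] grip mm 20.1
tool axes in hatch (cols) [[1.0, 0.0, 0.019], [0.0, -1.0, 0.004], [0.019, -0.004, -1.0]]
turn to align 0.00015487230783195471 joint7 -2.17290609726194
```

>>> send_rows --steps '[{"claw":0.012,"offset":[-0.001,0,0.002],"turn":0},{"claw":0.012,"offset":[-0.002,0,0.004],"turn":0},{"claw":0.012,"offset":[-0.003,0,0.006],"turn":0},{"claw":0.012,"offset":[-0.0038,0,0.008],"turn":0},{"claw":0.012,"offset":[-0.0046,0,0.01],"turn":0}]'

```text
time: 10.8
position: [0.5369, 0.0507, 0.0646]
tool_rot: [-3.108, 0.451, -0.029]
ft_force: [1.0, -2.1, 4.4]
grip_width: 0.225
```

```bash
python3 -c "
from h import *
rep()"
```

```text
t 10.8 hatch TCP mm [-59.4  55.7  64.6] F hatch [ 1.6 -1.8  4.4] grip mm 19.6
tool axes in hatch (cols) [[1.0, 0.0, 0.018], [0.0, -1.0, 0.004], [0.018, -0.004, -1.0]]
turn to align 0.0002672596168262764 joint7 -2.1818868529419695
```

>>> send_rows --steps '[{"claw":0.012,"offset":[-0.0007,0,0.002],"turn":0},{"claw":0.012,"offset":[-0.0012,0,0.004],"turn":0},{"claw":0.012,"offset":[-0.0016,0,0.0055],"turn":0},{"claw":0.012,"offset":[-0.0019,0,0.007],"turn":0},{"claw":0.012,"offset":[-0.0021,0,0.008],"turn":0},{"claw":0.012,"offset":[-0.0022,0,0.009],"turn":0}]'

```text
time: 11.55
position: [0.5345, 0.0515, 0.0554]
tool_rot: [-3.108, 0.451, -0.028]
ft_force: [-2.0, -0.8, 8.1]
grip_width: 0.23
```

```bash
python3 -c "
from h import *
rep()"
```

```text
t 11.55 hatch TCP mm [-61.9  55.7  55.4] F hatch [-1.6 -1.4  8.1] grip mm 20.0
tool axes in hatch (cols) [[1.0, 0.0, 0.017], [0.0, -1.0, 0.004], [0.017, -0.004, -1.0]]
turn to align 0.00031484789343805275 joint7 -2.1904651786663183
```

>>> send_rows --steps '[{"claw":0.02,"offset":[0,0,0],"turn":0},{"claw":0.03,"offset":[0,0,0],"turn":0},{"claw":0.04,"offset":[0,0,0],"turn":0},{"claw":0.04,"offset":[0,0,0],"turn":0},{"claw":0.04,"offset":[0,0,0],"turn":0}]' --squeeze 4

```text
time: 12.18
position: [0.5343, 0.0516, 0.0552]
tool_rot: [-3.108, 0.451, -0.027]
ft_force: [0.1, -0.2, 0.1]
grip_width: 0.453
```

```bash
python3 -c "
from h import *
rep()"
```

```text
t 12.175 hatch TCP mm [-62.1  55.8  55.2] F hatch [ 0.1 -0.2  0.1] grip mm 39.4
tool axes in hatch (cols) [[1.0, 0.001, 0.017], [0.0, -1.0, 0.004], [0.017, -0.004, -1.0]]
turn to align 0.0004799602815479531 joint7 -2.190464331390587
```

Force is zero and the fingers are open. I'll rise straight up, then back away from the hatch so the top camera can see it.

>>> send_rows --steps '[{"claw":0.04,"offset":[0,0,-0.01],"turn":0},{"claw":0.04,"offset":[0,0,-0.03],"turn":0},{"claw":0.04,"offset":[0,0,-0.06],"turn":0},{"claw":0.04,"offset":[0,0,-0.1],"turn":0},{"claw":0.04,"offset":[0,0.03,-0.14],"turn":0},{"claw":0.04,"offset":[-0.01,0.07,-0.16],"turn":0},{"claw":0.04,"offset":[-0.02,0.11,-0.16],"turn":0},{"claw":0.04,"offset":[-0.02,0.15,-0.16],"turn":0},{"claw":0.04,"offset":[-0.02,0.19,-0.16],"turn":0},{"claw":0.04,"offset":[-0.02,0.22,-0.16],"turn":0},{"claw":0.04,"offset":[-0.02,0.24,-0.16],"turn":0},{"claw":0.04,"offset":[-0.02,0.24,-0.16],"turn":0}]'

```text
time: 13.68
position: [0.4441, -0.1739, 0.2153]
tool_rot: [-3.108, 0.455, -0.03]
ft_force: [0.1, 0.2, -0.6]
grip_width: 0.458
```

```bash
python3 -c "
from h import *
rep()
q=[]
for n in('scene','top'):
    d=get_image(n);u,v=proj(d,w((-.03,.05,.08))).astype(int);x0,y0=u-33,v-50
    c=cv2.resize(d['pixels'][y0:y0+100,x0:x0+66],None,fx=6,fy=6,interpolation=cv2.INTER_CUBIC)
    for X in((-.061,.046,.07),(-.061,.066,.07)):
        a=(proj(d,w(X))-[x0,y0]+.5)*6;cv2.circle(c,tuple(int(i) for i in a),3,(0,0,255),-1)
    q.append(c)
cv2.imwrite('pics/a4.png',np.hstack(q))"
```

```text
t 13.675 hatch TCP mm [ -84.4 -186.   215.3] F hatch [ 0.1  0.2 -0.6] grip mm 39.8
tool axes in hatch (cols) [[1.0, -0.002, 0.019], [-0.002, -1.0, 0.003], [0.019, -0.003, -1.0]]
turn to align -0.002387124889957626 joint7 -1.5145479012655882
```

View pics/a4.png

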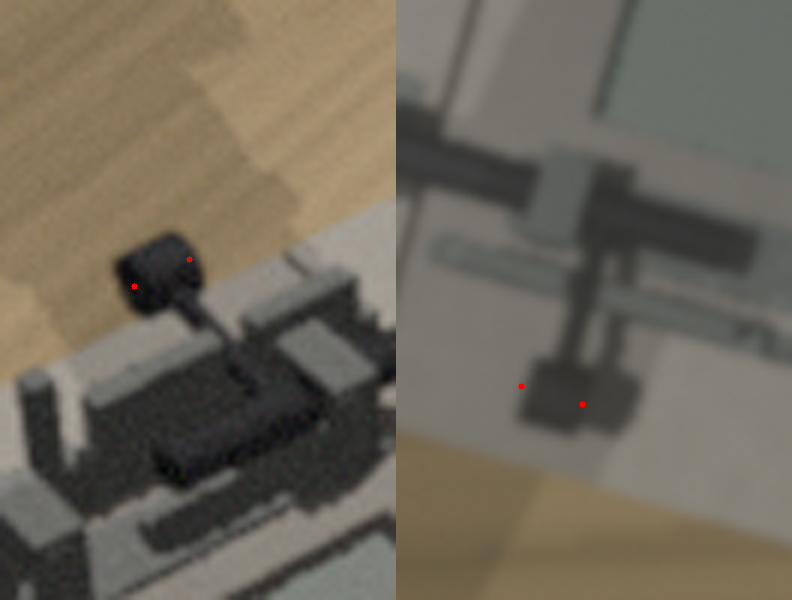

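The stalk sits in the far notch. The knob centre is at (160,272) in the scene crop, against (162,273) predicted for fully down, and the rod reaches the keeper.

```bash
python3 -c "
from bench import *
print(close_job())"
```

```text
the job is handed in; nothing more can be done
None
```

The bolt is shot about 56 mm into the keeper and its handle is down in the far notch. I handed the job in with the arm clear, after about 14 s of the 72 s. The close-out gave no verdict.

- **What I did:** I pinched the knob, lifted the handle to about 0.67 rad, and slid the bolt to about y = 50 mm. I then pressed and eased it along until the stalk dropped into the far notch near y = 56 mm. I pushed it down until the force rose to 8.1 N at the starting knob height, then let go and backed away.
- **Last checks:**
  - The tool force read zero once the fingers opened.
  - In the last scene crop the knob was within about 2 pixels of the enlarged crop (under 1 mm) of the fully-down position. The last top crop, read by eye, had it a few millimetres off, about the same offset as my hatch-pose estimate.
  - By the stated rule, the 8.1 N final press puts about 15 N on the guide plate. That is the most I worked out, but I only read forces at the end of each call, so a peak in between could have been missed.
- **Not checked:** I did not measure the putty knife and tape roll again at the end, but the arm never went near them.

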